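# Peel the top serving tray off the clinging stack

### The arm

A 6-joint arm with a two-finger parallel gripper is mounted at the origin on the work surface. World frame = base frame: x ahead of the robot, y to its left, z up, the work surface at z = 0. Lengths are in m, angles in rad, forces in N, time in s.
With the tool pointing down it reaches from about 0.225 to 0.725 m from the base axis. Payload 3.1 kg.
Tool frame: the origin (TCP) lies on the centre line of the jaws, within the pads' length; the fingertips stand 14 mm ahead of it and the grasp point (between the pads) lies 5 mm behind it; z points along the fingers, y is the line along which they close (so a half turn about z gives the same grasp; the last joint's range is limited). The gripper opens to 85 mm and grips with 20 to 120 N. Pads are 22 mm wide; open, the fingers measure 114 mm over their backs; the gripper's body (76 mm by 85 mm) begins 54 mm behind the grasp point. The pads swing forward as they close: fully open they stand 13 mm farther back than shut.
Start: joints at [-1.445, 0.048, 0.099, 1.622, 0, 1.443], TCP at [0.132, -0.508, 0.209] pointing down, gripper open.
Joint ranges: [-2.91, 2.91], [-0.99, 1.94], [-1.21, 1.42], [-2.12, 2.29], [-1.49, 1.47], [-3.14, 3.14]. Speed limits (rad/s): [2.79, 2.79, 3.14, 3.14, 3.14, 3.14].

### API

Orientations are given as a unit quaternion [x, y, z, w].
In Python, from plant import read_state, get_image, calibration, sign_off, look_for, trace gives the robot as it stands.
- The arm moves only by the tool apply_moves, never from a script. Its argument "deltas" is a list of rows, each a list of 7 numbers: the shift along the tool's x, y, z each as a share of 40 cm, from -1 to 1, then the turn, a rotation vector about the tool's x, y, z each as a share of pi/4 rad, from -1 to 1, then the gripper's target within -1 to 1 (fully open at 1, half-way at 0, shut at -1). In form: [[tx, ty, tz, rx, ry, rz, hand], ...]. A call has 1 to 10 rows; each row is the pose to reach, as a shift and turn from the pose commanded when the call began, along the tool's axes at that moment; what a row does not reach only later rows make up. A row lasts 1/8 s, in which the tool goes at most 62.5 mm and 10.7 degrees, less where a joint would pass 70% of its speed; a pose out of reach is approached as far as the arm can. A call with a number of a shift or a turn outside -1 to 1 is refused whole. A call with a gripper value outside its range is refused whole. The fingers move at their own pace and stop on an object; the grip force is fixed at half the most. Time passes only in rows, so rows that repeat a pose let the fingers close. It gives the time, the measured TCP pose, the force, the opening and the grip force at its end, in the units of the state.
- read_state(): the state, without advancing time (a new reading comes with each control period).
- get_image(name): name is "side" or "top" or "wrist"; returns (picture, depth): 384x512x3 uint8, red, green, blue; 384x512 float32, m along the optical axis (not along the pixel's ray), 0 where there is no reading.
- calibration(name): a dict with "K" (3x3 intrinsics, pixels), "position" and "orientation" of the camera in the world. Camera axes: x right, y down, z forward; pixel columns grow to the right and rows downward; lengths in m; the calibration is good to about 2 mm. The wrist camera is an equidistant fisheye: a pixel r from the principal point sees the ray r / f radians off the axis. A picture is of the moment at which its call begins: read the wrist's pose just before it. calibration takes no time and is no camera call; for the wrist camera it gives the pose at the moment of the call.
- sign_off(): hands the job in; it is judged then, once.
Trained networks look in the newest picture that a camera, given by its name, has taken for a name from the list of things; names that differ only in an ending like _2 or _b are one class to them, and where a whole thing is asked for, a point or a joint stands for the part that bears it (a point fixed in the world has none). Each returns a list of dicts, best first, with "conf" (0 to 1); they miss things now and then, are a little off and sometimes report something else, mostly with a low value. They report only what shows in the picture. A call takes as long as a camera call. They do not tell look-alikes from the thing itself.
- look_for(camera, name): "box" ([centre column, centre row, width, height] in pixels, round what is visible of it).
- trace(camera, name): "pixels" (384x512 bool, what is visible of it) and "box" ([centre column, centre row, width, height] in pixels, round what is visible of it).
The state is a dict: "time_s": time; "joint_pos": joint angles; "dq": joint speeds; "joint_torque": joint torques, N m; "eef_pos": TCP position; "tcp_rot": TCP orientation; "force": force on the tool from outside, world axes, zero at the start; "wrist_torque": the same for the moment, N m; "gripper_width": finger opening in m; "grasp_force": force on a finger pad.
Only numpy, scipy, OpenCV 4.12 (cv2) and the standard library are available. Lean on these libraries where they do the work, as an engineer would, in place of code of your own. Each camera call takes 0.05 s, during which the arm holds its last target. There are 200 camera calls.

### The job

The carry handle of the tray caddy stands up over a stack of nested serving trays that cling together. First swing the handle over, away from the orange tab, and down until it snaps fully home at its end stop; then take the cream top tray by its orange tab and peel it off, raising that corner 2 to 3 cm first while the opposite edge is still down in the stack, so that the trays below stay put. Finish while holding the tray up by the tab, roughly level and touching nothing else, a good 10 cm above where it was, with the handle still home and everything else left where it is.

Things in the scene. Friction and masses are not known exactly. Their poses are not given: they have to be found in the camera images.
- caddy: Dark wooden tray caddy, fixed on rubber feet: base 178 (x, from -84 to +94) x 220 (y) mm, deck 10 mm above the worktop. Origin on the worktop under the centre of the stack; x points to the side where the handle ends up, y to the caddy's left, z up. The orange tab is at its -x, -y corner. Steel hinge brackets 70 mm high at x = 0, y = +-90 mm; steel catch posts 80 mm high at x = 80, y = +-100 mm.
- handle (a joint): Carry handle angle in rad about the caddy's y axis through point handle_hinge: 0 = straight up, positive = towards the caddy's +x, 1.5 = end stop, level beyond the caddy's +x end. Starts between -0.35 and 0.25. Stays where left up to about 0.5, then sinks until its arms rest on two brass spring balls at about 1.35; press it past them (4 to 6 N at the grip) right to the stop, where they hold it.
- handle_grip (a point): Centre of the handle's round wooden grip: 16 mm diameter, 110 mm long along the caddy's y, 125 mm from the hinge axis. When the handle is home this point is 125 mm along the caddy's +x from the hinge axis and 69 mm above the worktop, with 30 mm or more of free space on both sides of the grip.
- handle_hinge (a point): Middle of the handle's hinge axis, above the caddy's origin, 60 mm above the worktop.
- tray_tab (a point): Centre of the upper part of the upright orange tab on the cream top tray: 24 mm along the tray's x, 8 mm thick along the tray's y (pinch it across this, from above), rising 33 mm above the tray's rim; this point is 14 mm below the tab's top and 19 mm above the tray's rim top. In the tray's frame: x = -66, y = -56.5, 38 mm above the underside. At the start it is 72 mm above the worktop.
- tray_mid (a point): Centre of the cream top tray, half-way up. One rigid piece, 160 (x) x 130 (y) x 19 mm, about 180 g, with a flat rim, walls flared at 45 degrees and a floor of 112 x 82 mm; its axes start parallel to the caddy's. At the start its underside is 34 mm above the worktop, this point 43.5 mm, its rim top 53 mm.
- tray_far (a point): Middle of the top tray's rim edge opposite the tab end: x = +80, y = 0 in the tray's frame, half-way through the 3 mm rim, 51.5 mm above the worktop at the start. Tilting the tray about this edge raises the tab end.
- stack_mid (a point): Centre of the block of three blue trays under the top tray, loose in the caddy, 160 x 130 x 35 mm, 0.9 kg; 27.5 mm above the worktop at the start. Four orange spring beads on it, at x = +-45 mm on both y sides, overlap the top tray's rim (up to 61 mm above the worktop): each holds with about 1.5 N until the rim there has risen some 4 mm.
- mug: White mug, 80 mm wide, 90 mm high; origin at its underside. Bystander.
- jar: Amber jar, 72 mm wide, 100 mm high; origin at its underside. Bystander.
- bowl: Blue bowl, 120 mm wide, 45 mm high; origin at its underside. Bystander.
- can: Steel can, 66 mm wide, 100 mm high; origin at its underside. Bystander.
- coasters: Block of cork coasters, 92 mm wide, 24 mm high; origin at its underside. Bystander.
- salt: Small marble salt bowl, 60 mm wide, 32 mm high, beside the caddy's +y side; origin at its underside. Bystander.
- dip: Small terracotta bowl, 64 mm wide, 34 mm high, beside the caddy's -y side; origin at its underside. Bystander.
Not all that is in view belongs to the job. There is more than one size of the part that bears tray_tab; the job needs the middle-sized.

How it is judged:
On the way, in this order (a step that is already met when the one before it is completed fails the run):
1. the carry handle is swung fully home into its end seat (value of joint handle above 1.45 rad), for 0.2 s.
2. the top tray is held and its tab corner is raised at least 20 mm out of the stack while its opposite edge is still within 9 mm of its nested height (z of tray_tab in the frame of stack_mid above 0.0645 m and z of tray_far in the frame of stack_mid below 0.033 m and contact force between the fingers and tray above 0.5 N), for 0.05 s.
At the end, for the whole second after the job is handed in: The gripper is holding the cream tray still, its centre at least 133 mm above the worktop (90 mm above where it was), within 20 degrees of level and touching neither the stack nor the caddy; the handle is home (above 1.45 rad); the lower trays are within 12 mm of where they were and lie flat (value of joint handle above 1.45 rad and contact force between the fingers and tray above 1 N and height (world z) of tray_mid above 0.133 m and angle between tray_mid's own z axis and vertical below 0.35 rad and linear speed of tray below 0.03 m/s and contact force between tray and stack below 0.05 N and contact force between tray and caddy below 0.05 N and distance of stack_mid from where it was at the start of the episode below 0.012 m and angle between stack_mid's own z axis and vertical below 0.08 rad); the arm keeps its last pose, push and grip.
It fails at once if the lower trays are dragged up or tipped out of place (over 20 mm or 0.25 rad) (distance of stack_mid from where it was at the start of the episode above 0.02 m or angle between stack_mid's own z axis and vertical above 0.25 rad).
It fails at once if a bystander is shifted by more than 30 mm (distance of any of mug, jar, bowl, can, coasters, salt, dip from where it was at the start of the episode above 0.03 m).
It also fails if it takes over 53 s, if anything falls off the work surface, if the arm or the gripper's body presses on something with over 40 N, if the wrist force passes 120 N, or if a joint passes its speed limit or range.

## Working session

There is one attempt and no reset: what is moved stays moved. The work goes in short steps, Python scripts to look and compute and a tool call to move; the robot and the scene stay as the last step left them, time stands still between calls to the robot, and variables do not carry over. Pictures are saved under pics/ and viewed, at most 10 in all, crops included, and the job is handed in when it is done.

Besides the shell and the picture viewer there is one more tool, called after "Call:" in YAML: its name, and indented under it one key for each argument. apply_moves: Moves the arm, as the interface text tells. Shift numbers are shares of 40 cm and turn numbers shares of pi/4 rad, none past 1 either way. Its arguments: {"type":"object","properties":{"deltas":{"type":"array"}},"required":["deltas"]}

```bash
mkdir -p pics; cat > h.py <<'E'
import numpy as np, cv2
from scipy.spatial.transform import Rotation as R
from plant import *
def save(p,n): cv2.imwrite('pics/'+n,p[:,:,::-1])
def pts(cam,depth,mask):
    c=calibration(cam);K=np.array(c['K']);v,u=np.nonzero(mask&(depth>0));z=depth[v,u]
    P=np.c_[(u-K[0,2])/K[0,0]*z,(v-K[1,2])/K[1,1]*z,z]
    return R.from_quat(c['orientation']).apply(P)+np.array(c['position'])
E
python3 - <<'E'
from h import *
s=read_state();print(s['eef_pos'],s['tcp_rot'],s['time_s'])
for c in ['top','side']:
    p,d=get_image(c);save(p,c+'0.png');np.savez(c+'0.npz',p=p,d=d)
    k=calibration(c);print(c,k['position'],k['orientation'],k['K'])
    for n in ['tray_tab','tray_mid','handle_grip','caddy']:
        for o in trace(c,n):
            P=pts(c,d,o['pixels']);print(n,round(o['conf'],2),np.round(o['box']),np.round(np.median(P,0),3),np.round(np.percentile(P,[3,97],0),3).tolist())
E
```

```text
[ 0.1317029  -0.50750151  0.20729486] [ 9.91958494e-01  1.26557836e-01 -1.34705574e-05 -1.20854958e-03] 0.0
top [0.33406988 0.00471582 1.14699454] [-0.67963696  0.72554405 -0.07763318  0.07518321] [[385.55368119   0.         259.63677116]
 [  0.         385.55368119 195.11292198]
 [  0.           0.           1.        ]]
tray_tab 0.98 [275. 127.  60.  76.] [ 0.792 -0.065  0.013] [[0.681, -0.152, 0.002], [0.895, 0.023, 0.032]]
tray_tab 0.96 [186. 302.  52.  50.] [0.288 0.231 0.007] [[0.236, 0.177, -0.0], [0.341, 0.281, 0.017]]
tray_mid 0.87 [216. 224.  58.  64.] [0.512 0.129 0.044] [[0.426, 0.064, 0.035], [0.58, 0.193, 0.057]]
tray_mid 0.8 [272. 128.  62.  78.] [ 0.792 -0.064  0.013] [[0.682, -0.15, 0.003], [0.894, 0.024, 0.032]]
tray_mid 0.61 [184. 302.  46.  46.] [0.288 0.232 0.006] [[0.233, 0.18, -0.0], [0.342, 0.282, 0.017]]
handle_grip 0.72 [213. 226.  68.  24.] [0.466 0.122 0.185] [[0.452, 0.042, 0.099], [0.497, 0.204, 0.189]]
handle_grip 0.51 [132. 163.  31.  34.] [0.685 0.357 0.094] [[0.663, 0.335, 0.005], [0.719, 0.391, 0.104]]
handle_grip 0.23 [216. 226.  85.  68.] [0.476 0
[... 602 characters left out ...]
255. 246.  57.  41.] [0.512 0.12  0.042] [[0.431, 0.065, 0.034], [0.581, 0.193, 0.056]]
tray_mid 0.8 [323. 291.  47.  38.] [0.291 0.225 0.006] [[0.236, 0.179, -0.0], [0.343, 0.288, 0.02]]
tray_mid 0.72 [175. 210.  77.  45.] [ 0.798 -0.071  0.013] [[0.686, -0.148, 0.003], [0.896, 0.027, 0.051]]
tray_mid 0.56 [256. 246.  55.  42.] [0.514 0.12  0.042] [[0.43, 0.065, 0.034], [0.582, 0.19, 0.056]]
handle_grip 0.8 [258. 232.  16.  66.] [0.471 0.128 0.181] [[0.454, 0.041, 0.072], [0.513, 0.211, 0.187]]
caddy 0.92 [256. 246.  63.  90.] [0.483 0.206 0.012] [[0.419, -0.069, 0.002], [0.561, 0.245, 0.186]]
caddy 0.54 [254. 246.  55.  44.] [0.512 0.121 0.042] [[0.43, 0.065, 0.034], [0.582, 0.193, 0.057]]
```

```bash
python3 - <<'E'
from h import *
t=np.load('top0.npz');s=np.load('side0.npz')
a=cv2.resize(t['p'],(800,600));save(a,'top_full.png')
a=cv2.resize(t['p'][175:275,160:275],None,fx=4.5,fy=4.5,interpolation=2);b=cv2.resize(s['p'][185:300,215:300],None,fx=3.2,fy=3.9,interpolation=2)
b=cv2.resize(b,(280,a.shape[0]));save(np.hstack([a,b]),'crop.png')
# orange pixels in top tray region
hsv=cv2.cvtColor(t['p'],cv2.COLOR_RGB2HSV)
m=(hsv[...,0]>5)&(hsv[...,0]<18)&(hsv[...,1]>170)&(hsv[...,2]>150)
n,l,st,ce=cv2.connectedComponentsWithStats(m.astype(np.uint8))
for i in range(1,n):
    if st[i,4]>3:
        P=pts('top',t['d'],l==i);print(np.round(ce[i]),st[i],np.round(np.median(P,0),3) if len(P) else None, np.round(P.max(0),3) if len(P) else None)
E
```

```text
[248.  92.] [247  88   3   9  27] [0.89  0.008 0.075] [0.904 0.011 0.078]
[476. 147.] [471 147  12   2  12] [ 0.657 -0.625  0.121] [ 0.696 -0.605  0.125]
[495. 146.] [492 146   7   1   7] [ 0.657 -0.672  0.122] [ 0.658 -0.663  0.123]
[477. 203.] [460 148  52  77 280] [ 0.483 -0.638  0.118] [ 0.658 -0.57   0.126]
[481. 200.] [479 195   4  11  38] [ 0.526 -0.671  0.006] [ 0.541 -0.663  0.01 ]
[234. 200.] [234 200   2   2   4] [0.561 0.066 0.062] [0.563 0.068 0.064]
[259. 202.] [259 200   1   5   5] [ 0.558 -0.004  0.035] [ 0.564 -0.004  0.04 ]
[279. 202.] [279 200   1   5   5] [ 0.554 -0.063  0.034] [ 0.56  -0.062  0.035]
[510. 203.] [508 201   4   5  16] [ 0.511 -0.758  0.006] [ 0.517 -0.749  0.012]
[269. 204.] [265 202   9   6  33] [ 0.554 -0.034  0.005] [ 0.562 -0.022  0.01 ]
[509. 211.] [506 208   6   7  26] [ 0.487 -0.752  0.005] [ 0.496 -0.741  0.009]
[187. 212.] [186 211   3   3   5] [0.537 0.204 0.061] [0.54  0.206 0.064]
[504. 218.] [495 216  17   4  39] [ 0.467 -0.731  0.006] [ 0.472 -0.704  0.01 ]
[213. 229.] [191 224  42  11  74] [0.467 0.115 0.187] [0.475 0.172 0.19 ]
[242. 232.] [241 231   2   2   4] [0.471 0.051 0.062] [0.472 0.052 0.064]
[238. 240.] [237 238   3   5  12] [0.446 0.061 0.086] [0.451 0.063 0.089]
[194. 242.] [193 242   2   2   4] [0.449 0.187 0.061] [0.45  0.189 0.064]
[354. 280.] [339 264  31  32 616] [ 0.315 -0.259  0.025] [ 0.361 -0.217  0.031]
[161. 297.] [160 295   3   4   6] [0.307 0.286 0.037] [0.311 0.289 0.039]
```

View pics/top_full.png

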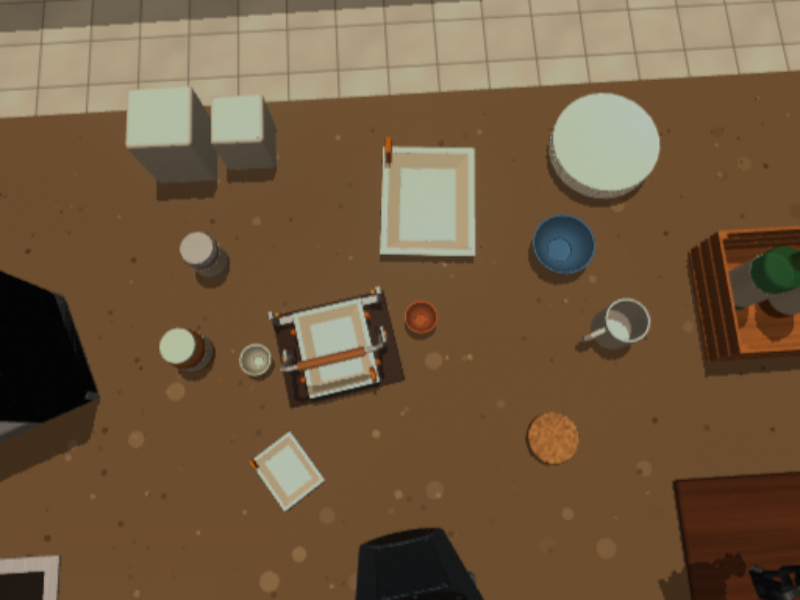

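View pics/crop.png

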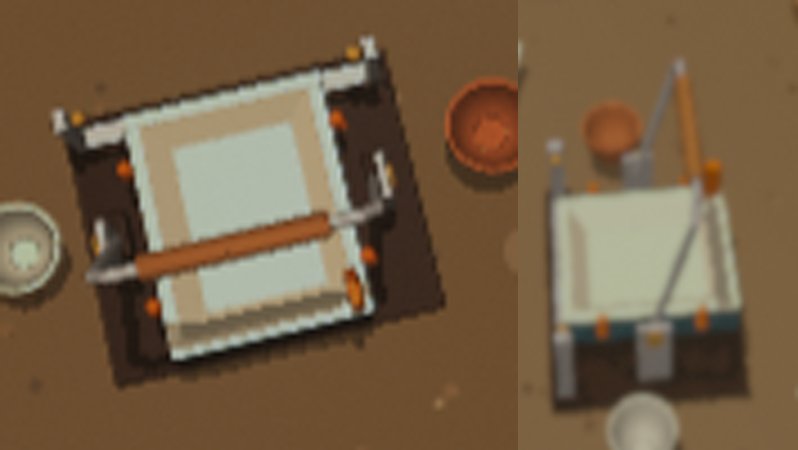

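The cream tray could be mistaken for three things in the top picture: the large tray with its tab at pixel (248,92), the small tray with its tab at (161,297), and the middle-sized one in the caddy with its tab at (238,240). The crop shows that the caddy tray is the nested one, with the handle over it and four beads, so I choose that. The handle leans about -0.3 rad, towards the tab.

```bash
cat >> h.py <<'E'
C=np.array([.505,.128,0]);A=.165
def W(p): return C+R.from_euler('z',A).apply(p)
def tool(yaw=A,pitch=0):  # pitch: + about caddy y
    return R.from_euler('z',yaw)*R.from_euler('y',pitch)*R.from_euler('x',np.pi)
def delta(p,r,p0,r0):
    d=r0.inv().apply(np.array(p)-p0)/.4; w=(r0.inv()*r).as_rotvec()/(np.pi/4)
    return np.round(np.r_[d,w],4).tolist()
def plan(wps,p0=None,r0=None):
    s=read_state()
    p0=np.array(s['eef_pos']) if p0 is None else p0; r0=R.from_quat(s['tcp_rot']) if r0 is None else r0
    for p,r in wps: print(delta(p,r,p0,r0))
E
python3 - <<'E'
from h import *
plan([(W([-.09,0,.2]),tool()),(W([-.09,0,.162]),tool())])
E
```

```text
[1.0783, -1.3251, 0.0213, -0.0001, 0.0, 0.113]
[1.0783, -1.3251, 0.1163, -0.0001, 0.0, 0.113]
```

Call:
apply_moves:
  deltas:
    - [0.6, -0.737, 0.012, 0, 0, 0.113, -1]
    - [0.6, -0.737, 0.012, 0, 0, 0.113, -1]
    - [0.6, -0.737, 0.012, 0, 0, 0.113, -1]
    - [0.6, -0.737, 0.012, 0, 0, 0.113, -1]
    - [0.6, -0.737, 0.012, 0, 0, 0.113, -1]
    - [0.6, -0.737, 0.012, 0, 0, 0.113, -1]
    - [0.6, -0.737, 0.012, 0, 0, 0.113, -1]

```text
time_s: 1.38
eef_pos: [0.2913, -0.1591, 0.2042]
tcp_rot: [0.996, 0.087, 0.001, 0.0]
force: [-0.1, 0.2, 0.1]
gripper_width: -0.0001
grasp_force: 0.0
```

```bash
python3 - <<'E'
from h import *
plan([(W([-.09,0,.2]),tool()),(W([-.09,0,.162]),tool())]+[(W([x,0,.162]),tool()) for x in (-.05,0,.04,.08)])
E
```

```text
[0.4253, -0.6166, 0.0109, 0.0005, -0.0018, 0.0113]
[0.4252, -0.6166, 0.1059, 0.0005, -0.0018, 0.0113]
[0.5252, -0.6157, 0.106, 0.0005, -0.0018, 0.0113]
[0.6502, -0.6146, 0.1062, 0.0005, -0.0018, 0.0113]
[0.7502, -0.6137, 0.1063, 0.0005, -0.0018, 0.0113]
[0.8502, -0.6129, 0.1065, 0.0005, -0.0018, 0.0113]
```

Call:
apply_moves:
  deltas:
    - [0.42, -0.615, 0.01, 0, 0, 0, -1]
    - [0.42, -0.615, 0.01, 0, 0, 0, -1]
    - [0.42, -0.615, 0.01, 0, 0, 0, -1]
    - [0.42, -0.615, 0.01, 0, 0, 0, -1]
    - [0.42, -0.615, 0.01, 0, 0, 0, -1]
    - [0.42, -0.615, 0.01, 0, 0, 0, -1]
    - [0.42, -0.615, 0.106, 0, 0, 0, -1]
    - [0.42, -0.615, 0.106, 0, 0, 0, -1]

```text
time_s: 2.38
eef_pos: [0.4127, 0.1059, 0.1581]
tcp_rot: [0.997, 0.081, -0.004, 0.0]
force: [-0.2, -0.1, 0.7]
gripper_width: -0.0
grasp_force: 0.0
```

```bash
python3 - <<'E'
from h import *
p,d=get_image('wrist');save(p,'w1.png')
plan([(W([x,0,.162]),tool()) for x in (-.09,-.05,0,.04,.08)])
E
```

```text
[0.008, -0.0167, -0.0045, 0.0004, 0.0047, -0.0028]
[0.108, -0.017, -0.0049, 0.0004, 0.0047, -0.0028]
[0.233, -0.0172, -0.0053, 0.0004, 0.0047, -0.0028]
[0.333, -0.0175, -0.0057, 0.0004, 0.0047, -0.0028]
[0.433, -0.0177, -0.006, 0.0004, 0.0047, -0.0028]
```

View pics/w1.png

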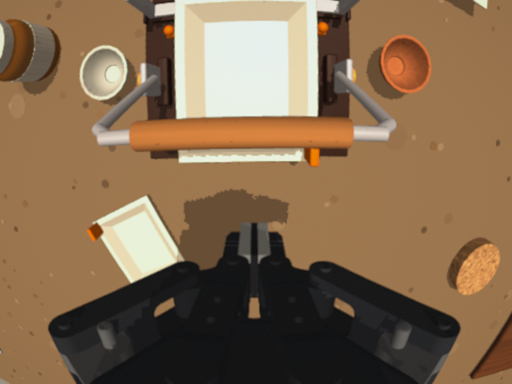

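The wrist view shows the closed fingers at (255,240), behind the grip, which lies along row 133 from column 130 to 352. The tab is at (314,157). The way forward is free, so I push.

Call:
apply_moves:
  deltas:
    - [0.06, -0.016, 0, 0, 0, 0, -1]
    - [0.12, -0.016, 0, 0, 0, 0, -1]
    - [0.17, -0.016, 0, 0, 0, 0, -1]
    - [0.22, -0.016, 0, 0, 0, 0, -1]
    - [0.27, -0.016, 0, 0, 0, 0, -1]
    - [0.32, -0.016, 0, 0, 0, 0, -1]
    - [0.36, -0.016, 0, 0, 0, 0, -1]
    - [0.4, -0.016, 0, 0, 0, 0, -1]
    - [0.43, -0.016, 0, 0, 0, 0, -1]
    - [0.43, -0.016, 0, 0, 0, 0, -1]

```text
time_s: 3.68
eef_pos: [0.5857, 0.141, 0.1631]
tcp_rot: [0.997, 0.082, 0.001, 0.0]
force: [-0.0, 0.3, -0.4]
gripper_width: 0.0004
grasp_force: 0.0
```

```bash
python3 - <<'E'
from h import *
p,d=get_image('top')
for o in trace('top','handle_grip'):
    P=pts('top',d,o['pixels']);print(o['conf'],np.round(np.median(P,0),3),np.round(np.percentile(P,[3,97],0),3).tolist())
p2,d2=get_image('side');save(cv2.resize(np.hstack([p[150:290,150:310],p2[150:290,170:330]]),None,fx=2.5,fy=2.5),'c2.png')
for o in trace('side','handle_grip'):
    P=pts('side',d2,o['pixels']);print(o['conf'],np.round(np.median(P,0),3),np.round(np.percentile(P,[3,97],0),3).tolist())
plan([(W([.06,0,.162]),tool()),(W([.06,0,.19]),tool())]+[(W([.126,0,z]),tool()) for z in (.19,.12,.091,.085)])
E
```

```text
0.52 [0.545 0.085 0.183] [[0.52, 0.046, 0.053], [0.574, 0.127, 0.19]]
0.56 [0.538 0.146 0.183] [[0.501, 0.048, 0.076], [0.556, 0.218, 0.188]]
[-0.0504, 0.0015, 0.0004, 0.0001, -0.001, -0.0008]
[-0.0504, 0.0015, -0.0696, 0.0001, -0.001, -0.0008]
[0.1146, 0.0014, -0.0695, 0.0001, -0.001, -0.0008]
[0.1145, 0.0014, 0.1055, 0.0001, -0.001, -0.0008]
[0.1145, 0.0014, 0.178, 0.0001, -0.001, -0.0008]
[0.1144, 0.0014, 0.193, 0.0001, -0.001, -0.0008]
```

View pics/c2.png

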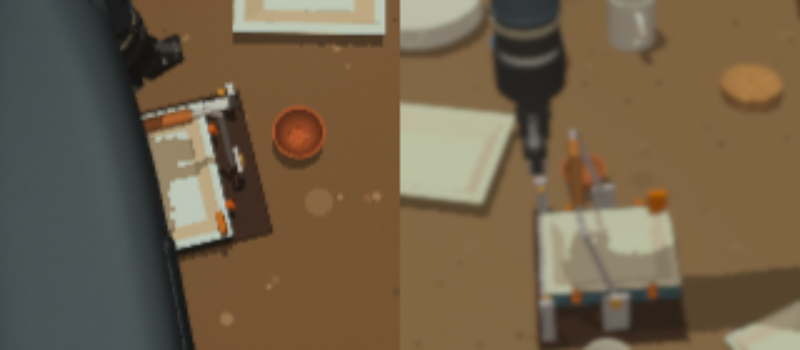

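The side view shows the grip at (580,165), apparently still upright at about 0.28 rad, with the fingers already past it at (535,170). I look from the wrist to understand this.

```bash
python3 - <<'E'
from h import *
s=read_state();print(s['eef_pos'],s['time_s'],s['force'])
p,d=get_image('wrist');save(p,'w2.png')
p2,d2=get_image('side')
for o in trace('side','handle_grip'):
    P=pts('side',d2,o['pixels']);print(o['conf'],np.round(np.median(P,0),3),np.round(np.percentile(P,[3,97],0),3).tolist())
E
```

```text
[0.58397823 0.14175732 0.16218048] 3.875 [ 0.29106557 -0.18778891 -0.04814544]
0.83 [0.54  0.145 0.184] [[0.499, 0.052, 0.083], [0.556, 0.219, 0.189]]
0.22 [0.501 0.12  0.042] [[0.431, 0.064, 0.035], [0.581, 0.194, 0.067]]
```

View pics/w2.png

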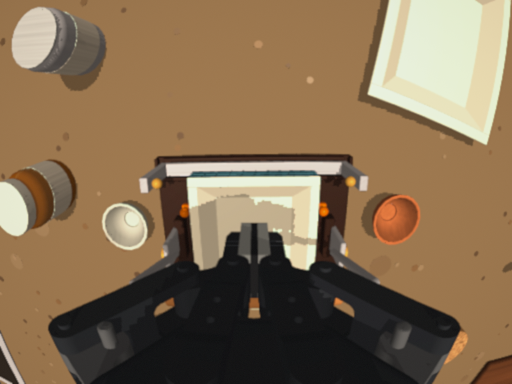

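```bash
python3 - <<'E'
from h import *
print(calibration('wrist')['position'])
plan([(W([.08,0,.245]),tool()),(W([-.02,0,.245]),tool()),(W([-.02,0,.178]),tool())])
E
```

```text
[0.65390123 0.15415895 0.32613843]
[0.0, 0.0025, -0.2083, 0.0001, -0.0003, -0.0]
[-0.25, 0.0025, -0.2084, 0.0001, -0.0003, -0.0]
[-0.25, 0.0025, -0.0409, 0.0001, -0.0003, -0.0]
```

Call:
apply_moves:
  deltas:
    - [0, 0, -0.2, 0, 0, 0, -1]
    - [0, 0, -0.205, 0, 0, 0, -1]
    - [-0.12, 0, -0.205, 0, 0, 0, -1]
    - [-0.25, 0, -0.205, 0, 0, 0, -1]
    - [-0.25, 0, -0.205, 0, 0, 0, -1]
    - [-0.25, 0, -0.12, 0, 0, 0, -1]
    - [-0.25, 0, -0.04, 0, 0, 0, -1]
    - [-0.25, 0, -0.04, 0, 0, 0, -1]

```text
time_s: 5.03
eef_pos: [0.4837, 0.1257, 0.1745]
tcp_rot: [0.997, 0.082, -0.003, 0.0]
force: [0.6, 0.3, 0.4]
gripper_width: 0.0001
grasp_force: 0.0
```

```bash
cat >> h.py <<'E'
def hand():
    p2,d2=get_image('side')
    for o in trace('side','handle_grip')[:1]:
        P=pts('side',d2,o['pixels']);m=np.median(P[P[:,2]>.065],0);print('grip',round(o['conf'],2),np.round(m,3),'caddy',np.round(R.from_euler('z',-A).apply(m-C),3),np.round(np.percentile(P,[3,97],0),3).tolist())
    s=read_state();print('tcp caddy',np.round(R.from_euler('z',-A).apply(s['eef_pos']-C),3),s['force'])
    return p2
E
python3 - <<'E'
from h import *
p=hand();save(cv2.resize(p[130:290,170:330],None,fx=3.5,fy=3.5),'s3.png')
wps=[]
for th in (.28,.4,.5,.6,.7,.8):
    wps.append((W([.125*np.sin(th)-.014,0,.06+.125*np.cos(th)-.002]),tool()))
plan(wps)
E
```

```text
grip 0.82 [0.538 0.144 0.183] caddy [0.035 0.01  0.183] [[0.498, -0.048, 0.013], [0.558, 0.218, 0.188]]
tcp caddy [-0.019  0.001  0.178] [-0.39693632  0.3481508  -0.2355564 ]
[0.0992, 0.0027, 0.0, 0.0, -0.001, 0.0001]
[0.1346, 0.0027, 0.0126, 0.0, -0.001, 0.0001]
[0.1627, 0.0027, 0.0262, 0.0, -0.001, 0.0001]
[0.1893, 0.0027, 0.0425, 0.0, -0.001, 0.0001]
[0.2142, 0.0027, 0.0615, 0.0, -0.001, 0.0001]
[0.237, 0.0027, 0.0828, 0.0, -0.001, 0.0001]
```

View pics/s3.png

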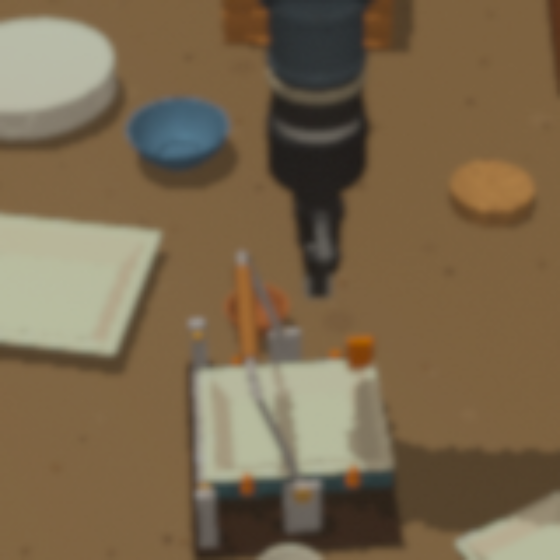

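The side view shows the fingertip at about row 290. It should appear near row 328 if it were level with the grip centre, so the fingers look higher or farther off than I assumed. I check this with depth.

```bash
python3 - <<'E'
from h import *
p,d=get_image('side')
s=read_state();print(s['eef_pos'],s['joint_pos'])
m=np.zeros(d.shape,bool);m[130+275//4:130+300//3,170+285//4:170+345//3]=1
m=np.zeros(d.shape,bool);m[185:216,250:275]=1
P=pts('side',d,m);Q=P[(P[:,2]>.1)&(P[:,0]<.515)]
o=np.argsort(Q[:,2])[:25];print(np.round(Q[o],3).tolist())
# project expected tip
c=calibration('side');K=np.array(c['K'])
for z in(.0,.014):
    q=R.from_quat(c['orientation']).inv().apply(np.array(s['eef_pos'])-[0,0,z]-c['position']);print(K@(q/q[2]),q[2])
# table and known z check
print(np.median(pts('side',d,np.pad(np.ones((10,10),bool),((300,74),(100,402)))),0))
E
```

```text
[0.48650642 0.12601058 0.17898858] [ 1.19934095e-01 -1.83646112e-02 -2.65937899e-02  1.56002507e+00
 -1.04817096e-05  3.09638215e+00]
[[0.488, 0.132, 0.201], [0.493, 0.132, 0.201], [0.49, 0.134, 0.203], [0.493, 0.131, 0.204], [0.476, 0.131, 0.205], [0.496, 0.134, 0.206], [0.476, 0.131, 0.208], [0.482, 0.135, 0.208], [0.479, 0.135, 0.208], [0.496, 0.133, 0.209], [0.487, 0.137, 0.209], [0.49, 0.137, 0.209], [0.484, 0.137, 0.209], [0.493, 0.133, 0.209], [0.476, 0.128, 0.21], [0.482, 0.135, 0.212], [0.493, 0.133, 0.213], [0.479, 0.137, 0.213], [0.484, 0.138, 0.214], [0.476, 0.129, 0.214], [0.487, 0.139, 0.215], [0.49, 0.139, 0.215], [0.496, 0.135, 0.215], [0.496, 0.132, 0.216], [0.484, 0.136, 0.216]]
[259.51035916 218.30298921   1.        ] 1.0918571586431254
[259.50989198 221.84845364   1.        ] 1.1006837256640045
[0.87129091 0.3799881  0.0812472 ]
```

```bash
cat >> h.py <<'E'
def wpts(depth,mask):
    c=calibration('wrist');K=np.array(c['K']);v,u=np.nonzero(mask&(depth>0));z=depth[v,u]
    x=(u-K[0,2])/K[0,0];y=(v-K[1,2])/K[1,1];r=np.hypot(x,y)+1e-9;t=np.tan(r)/r
    return R.from_quat(c['orientation']).apply(np.c_[x*t*z,y*t*z,z])+np.array(c['position']),u,v
E
python3 - <<'E'
from h import *
p,d=get_image('wrist')
P,u,v=wpts(d,np.ones(d.shape,bool))
print('table z',np.round(np.percentile(P[(u<450)&(v<150),2],[5,25,50,75]),3))
m=(abs(u-254)<12)&(v>215)&(v<260);Q=P[m];print(np.c_[u[m],v[m],np.round(Q,3)][::25].tolist())
n=trace('wrist','tray_mid')
for o in n: 
    M=o['pixels'];Q,_,_=wpts(d,M);print(o['box'],np.round(np.median(Q,0),3),np.round(np.percentile(Q,[3,97],0),3).tolist())
p,d=get_image('top');m=np.zeros(d.shape,bool);m[320:340,200:220]=1
print('top table',np.median(pts('top',d,m),0), 'wrist cam',calibration('wrist')['position'],read_state()['eef_pos'])
E
```

```text
table z [-0.001 -0.001  0.     0.036]
[[243.0, 216.0, 0.439, 0.13, 0.049], [245.0, 217.0, 0.438, 0.127, 0.049], [247.0, 218.0, 0.438, 0.125, 0.05], [249.0, 219.0, 0.437, 0.123, 0.05], [251.0, 220.0, 0.437, 0.121, 0.052], [253.0, 221.0, 0.436, 0.119, 0.053], [255.0, 222.0, 0.435, 0.116, 0.051], [257.0, 223.0, 0.498, 0.126, 0.205], [259.0, 224.0, 0.499, 0.126, 0.207], [261.0, 225.0, 0.499, 0.125, 0.208], [263.0, 226.0, 0.499, 0.124, 0.209], [265.0, 227.0, 0.499, 0.123, 0.211], [244.0, 229.0, 0.498, 0.133, 0.214], [246.0, 230.0, 0.498, 0.132, 0.216], [248.0, 231.0, 0.499, 0.131, 0.217], [250.0, 232.0, 0.499, 0.13, 0.219], [252.0, 233.0, 0.498, 0.129, 0.218], [254.0, 234.0, 0.499, 0.128, 0.219], [256.0, 235.0, 0.499, 0.127, 0.22], [258.0, 236.0, 0.499, 0.126, 0.221], [260.0, 237.0, 0.499, 0.125, 0.222], [262.0, 238.0, 0.499, 0.125, 0.223], [264.0, 239.0, 0.499, 0.124, 0.225], [243.0, 241.0, 0.498, 0.133, 0.227], [245.0, 242.0, 0.498, 0.132, 0.228], [247.0, 243.0, 0.498, 0.131, 0.228], [249.0, 244.0, 0.498, 0.13, 0.229], [251.0, 245.0, 0.498, 0.129, 0.229], [253.0, 246.0, 0.499, 0.129, 0.
[... 159 characters left out ...]
0, 251.0, 0.499, 0.124, 0.235], [243.0, 253.0, 0.498, 0.133, 0.237], [245.0, 254.0, 0.498, 0.132, 0.238], [247.0, 255.0, 0.498, 0.131, 0.239], [249.0, 256.0, 0.498, 0.13, 0.239], [251.0, 257.0, 0.497, 0.129, 0.238], [253.0, 258.0, 0.497, 0.128, 0.238], [255.0, 259.0, 0.497, 0.127, 0.239]]
[254.2, 155.8, 133.6, 165.0] [0.496 0.128 0.043] [[0.433, 0.065, 0.035], [0.584, 0.192, 0.054]]
[143.8, 280.6, 63.0, 68.4] [0.317 0.251 0.008] [[0.247, 0.212, 0.0], [0.357, 0.289, 0.035]]
[425.4, 35.9, 127.9, 68.3] [ 0.713 -0.087  0.021] [[0.678, -0.144, 0.005], [0.766, 0.025, 0.029]]
top table [0.28052014 0.06964926 0.66496195] wrist cam [0.55635677 0.13797133 0.34398732] [0.48671978 0.12602431 0.17926085]
```

Both cameras put the real fingertips about 23 mm above the reported TCP height, not 14 mm below it. The first pass therefore only scraped the top of the grip. From here I plan with tip z = eef z + 0.023.

```bash
cat >> h.py <<'E'
T=.023  # true tip z = eef z + T (observed)
E
python3 - <<'E'
from h import *
wps=[(W([-.02,0,.155-T]),tool())]
for th in (.28,.4,.5,.6,.7,.8):
    wps.append((W([.125*np.sin(th)-.016,0,.06+.125*np.cos(th)-.024-T]),tool()))
plan(wps)
E
```

```text
[-0.0045, 0.0026, 0.1181, 0.0002, -0.0044, 0.0001]
[0.0919, 0.0026, 0.1156, 0.0002, -0.0044, 0.0001]
[0.1271, 0.0026, 0.1283, 0.0002, -0.0044, 0.0001]
[0.1552, 0.0026, 0.1419, 0.0002, -0.0044, 0.0001]
[0.1818, 0.0026, 0.1584, 0.0002, -0.0044, 0.0001]
[0.2066, 0.0026, 0.1773, 0.0002, -0.0044, 0.0001]
[0.2294, 0.0026, 0.1987, 0.0002, -0.0044, 0.0001]
```

Call:
apply_moves:
  deltas:
    - [0, 0, 0.116, 0, 0, 0, -1]
    - [0, 0, 0.116, 0, 0, 0, -1]
    - [0.05, 0, 0.116, 0, 0, 0, -1]
    - [0.09, 0, 0.116, 0, 0, 0, -1]
    - [0.127, 0, 0.128, 0, 0, 0, -1]
    - [0.155, 0, 0.142, 0, 0, 0, -1]
    - [0.182, 0, 0.158, 0, 0, 0, -1]
    - [0.207, 0, 0.177, 0, 0, 0, -1]
    - [0.207, 0, 0.177, 0, 0, 0, -1]

```text
time_s: 6.45
eef_pos: [0.5668, 0.1394, 0.1053]
tcp_rot: [0.997, 0.082, -0.001, 0.0]
force: [0.6, -0.1, 0.3]
gripper_width: 0.0001
grasp_force: 0.0
```

```bash
python3 - <<'E'
from h import *
hand()
plan([(W([.03,0,.19-T]),tool()),(W([.125,0,.19-T]),tool()),(W([.125,0,.11-T]),tool())])
E
```

```text
grip 0.7 [0.517 0.413 0.098] caddy [0.059 0.279 0.098] [[0.488, 0.375, 0.046], [0.548, 0.434, 0.102]]
tcp caddy [0.063 0.001 0.106] [ 0.06899892  0.33853949 -0.12603279]
[-0.0819, 0.0028, -0.152, -0.0, 0.0015, 0.0001]
[0.1556, 0.0028, -0.1523, -0.0, 0.0015, 0.0001]
[0.1558, 0.0028, 0.0477, -0.0, 0.0015, 0.0001]
```

Call:
apply_moves:
  deltas:
    - [-0.02, 0, -0.07, 0, 0, 0, -1]
    - [-0.02, 0, -0.15, 0, 0, 0, -1]
    - [-0.02, 0, -0.15, 0, 0, 0, -1]

```text
time_s: 6.92
eef_pos: [0.561, 0.1384, 0.1706]
tcp_rot: [0.997, 0.082, 0.004, -0.0]
force: [0.8, -0.5, 0.7]
gripper_width: 0.0004
grasp_force: 0.0
```

```bash
python3 - <<'E'
from h import *
p,d=get_image('wrist');save(p,'w4.png')
for o in trace('wrist','handle_grip'):
    P,_,_=wpts(d,o['pixels']);P=R.from_euler('z',-A).apply(P-C);print(o['conf'],np.round(o['box']),np.round(np.median(P,0),3),np.round(np.percentile(P,[3,97],0),3).tolist())
p=hand()
plan([(W([.125,0,.19-T]),tool()),(W([.125,0,.11-T]),tool()),(W([.125,0,.077-T]),tool())])
E
```

```text
0.95 [254. 172. 215. 127.] [0.109 0.002 0.114] [[0.012, -0.083, 0.065], [0.119, 0.085, 0.118]]
0.4 [254. 207. 147. 115.] [ 0.078 -0.01   0.04 ] [[-0.042, -0.071, 0.014], [0.08, 0.071, 0.056]]
grip 0.85 [0.611 0.174 0.1  ] caddy [0.112 0.028 0.1  ] [[0.533, 0.054, 0.071], [0.635, 0.23, 0.109]]
tcp caddy [0.054 0.001 0.165] [ 0.20901233  0.0345311  -0.25140435]
[0.1769, 0.0029, -0.0048, -0.0001, 0.0027, 0.0001]
[0.1773, 0.0029, 0.1952, -0.0001, 0.0027, 0.0001]
[0.1775, 0.0029, 0.2777, -0.0001, 0.0027, 0.0001]
```

View pics/w4.png

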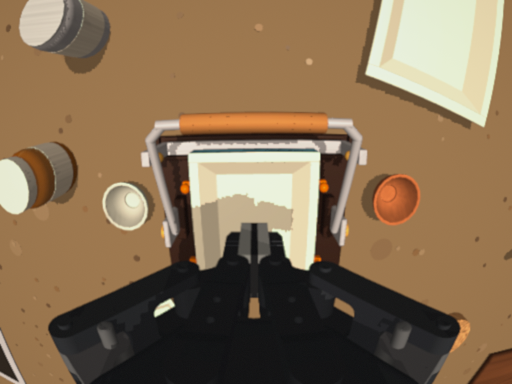

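The handle has swung over and its grip now lies at (254,123), sinking onto the balls. I press it down from above.

Call:
apply_moves:
  deltas:
    - [0.1, 0, 0, 0, 0, 0, -1]
    - [0.176, 0, 0, 0, 0, 0, -1]
    - [0.176, 0, 0, 0, 0, 0, -1]
    - [0.176, 0, 0.13, 0, 0, 0, -1]
    - [0.176, 0, 0.19, 0, 0, 0, -1]
    - [0.176, 0, 0.22, 0, 0, 0, -1]
    - [0.176, 0, 0.24, 0, 0, 0, -1]
    - [0.176, 0, 0.255, 0, 0, 0, -1]
    - [0.176, 0, 0.268, 0, 0, 0, -1]
    - [0.176, 0, 0.278, 0, 0, 0, -1]

```text
time_s: 8.38
eef_pos: [0.6293, 0.1497, 0.0555]
tcp_rot: [0.997, 0.082, 0.001, 0.0]
force: [-0.5, -0.2, -0.3]
gripper_width: -0.0003
grasp_force: 0.0
```

```bash
python3 - <<'E'
from h import *
hand()
E
```

```text
grip 0.49 [0.607 0.191 0.071] caddy [0.111 0.045 0.071] [[0.516, 0.044, 0.058], [0.63, 0.23, 0.077]]
tcp caddy [0.125 0.001 0.055] [ 0.39217386  0.04657762 -0.54381335]
```

Call:
apply_moves:
  deltas:
    - [0, 0, 0.008, 0, 0, 0, -1]
    - [0, 0, 0.014, 0, 0, 0, -1]
    - [0, 0, 0.018, 0, 0, 0, -1]
    - [0, 0, 0.018, 0, 0, 0, -1]

```text
time_s: 8.98
eef_pos: [0.6291, 0.1497, 0.0537]
tcp_rot: [0.997, 0.082, 0.002, 0.0]
force: [-7.9, -1.5, 16.9]
gripper_width: 0.0
grasp_force: 8.3
```

Call:
apply_moves:
  deltas:
    - [0, 0, -0.1, 0, 0, 0, -1]
    - [0, 0, -0.22, 0, 0, 0, -0.2]
    - [-0.15, 0.07, -0.22, 0, 0, 0, -0.2]
    - [-0.3, 0.14, -0.22, 0, 0, 0, -0.2]
    - [-0.45, 0.14, -0.22, 0, 0, 0, -0.2]
    - [-0.55, 0.14, -0.22, 0, 0, 0, -0.2]
    - [-0.55, 0.14, -0.22, 0, 0, 0, -0.2]
    - [-0.55, 0.14, -0.22, 0, 0, 0, -0.2]

```text
time_s: 9.98
eef_pos: [0.4219, 0.0583, 0.1367]
tcp_rot: [0.997, 0.082, 0.001, 0.0]
force: [0.3, 0.5, 0.0]
gripper_width: 0.0337
grasp_force: 0.0
```

```bash
python3 - <<'E'
from h import *
hand()
p,d=get_image('wrist');save(p,'w5.png')
P,u,v=wpts(d,np.ones(d.shape,bool));Pc=R.from_euler('z',-A).apply(P-C)
for o in trace('wrist','handle_grip'):
    Q=wpts(d,o['pixels'])[0];Q=R.from_euler('z',-A).apply(Q-C);print(o['conf'],np.round(np.median(Q,0),3),np.round(np.percentile(Q,[3,97],0),3).tolist())
hsv=cv2.cvtColor(p,cv2.COLOR_RGB2HSV)[v,u]
m=(hsv[:,0]>5)&(hsv[:,0]<18)&(hsv[:,1]>170)&(abs(Pc[:,0])<.12)&(abs(Pc[:,1])<.1)&(Pc[:,2]>.063)&(Pc[:,2]<.1)&(Pc[:,0]<-.03)
print('tab n',m.sum(),np.round(np.percentile(Pc[m],[2,50,98],0),4).tolist(),np.median(u[m]),np.median(v[m]))
m=(hsv[:,1]<60)&(Pc[:,2]>.0505)&(Pc[:,2]<.056)&(abs(Pc[:,1])<.09)&(abs(Pc[:,0])<.1)
print('rim',np.round(np.percentile(Pc[m],[1,99],0),4).tolist())
# finger tips
m=(Pc[:,2]>.1)&(v>150);i=np.argsort(Pc[m][:,2])[:400:40];print(np.round(Pc[m][i],3).tolist(),np.c_[u[m],v[m]][i].tolist())
s=read_state();print(s['eef_pos'],s['gripper_width'])
E
```

```text
grip 0.55 [0.618 0.166 0.072] caddy [0.118 0.019 0.072] [[0.518, 0.049, 0.06], [0.641, 0.23, 0.078]]
tcp caddy [-0.093 -0.055  0.137] [-0.68225404  0.10962443  0.36015578]
0.68 [ 0.035 -0.078  0.064] [[0.001, -0.085, 0.027], [0.074, 0.086, 0.068]]
0.51 [ 0.042 -0.065  0.057] [[-0.047, -0.073, 0.009], [0.056, 0.084, 0.06]]
tab n 327 [[-0.075, -0.0595, 0.0688], [-0.0623, -0.0565, 0.0846], [-0.052, -0.0528, 0.086]] 256.0 157.0
rim [[-0.0782, -0.0643, 0.0506], [0.0756, 0.0655, 0.0537]]
[[-0.096, -0.072, 0.158], [-0.099, -0.038, 0.161], [-0.081, -0.038, 0.164], [-0.081, -0.079, 0.165], [-0.081, -0.076, 0.166], [-0.083, -0.038, 0.166], [-0.081, -0.034, 0.167], [-0.081, -0.078, 0.168], [-0.081, -0.036, 0.168], [-0.081, -0.032, 0.169]] [[286, 244], [222, 252], [220, 223], [301, 223], [296, 224], [220, 228], [211, 226], [301, 226], [215, 227], [206, 227]]
[0.4219794  0.05843011 0.13633354] 0.03433707462173256
```

View pics/w5.png

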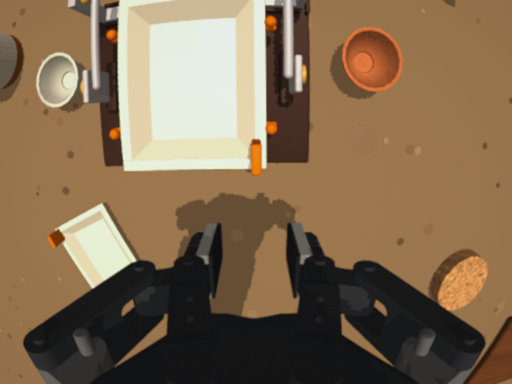

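The wrist view shows the handle arms level at about 66 mm, so the handle is home. The tab is at (256,157), lined up between the open fingers at columns 215 and 295. I go over it and down.

```bash
python3 - <<'E'
from h import *
plan([(W([-.0665,-.0563,.125]),tool()),(W([-.0665,-.0563,.06]),tool()),(W([-.0665,-.0563,.060-T]),tool())])
E
```

```text
[0.067, 0.0033, 0.0284, 0.0001, -0.0007, 0.0004]
[0.067, 0.0033, 0.1909, 0.0001, -0.0007, 0.0004]
[0.0669, 0.0033, 0.2484, 0.0001, -0.0007, 0.0004]
```

Call:
apply_moves:
  deltas:
    - [0.067, 0.003, 0.028, 0, 0, 0, -0.2]
    - [0.067, 0.003, 0.1, 0, 0, 0, -0.2]
    - [0.067, 0.003, 0.19, 0, 0, 0, -0.2]
    - [0.067, 0.003, 0.22, 0, 0, 0, -0.2]
    - [0.067, 0.003, 0.24, 0, 0, 0, -0.2]
    - [0.067, 0.003, 0.248, 0, 0, 0, -0.2]
    - [0.067, 0.003, 0.248, 0, 0, 0, -0.2]

```text
time_s: 11.05
eef_pos: [0.4482, 0.0615, 0.0378]
tcp_rot: [0.997, 0.082, 0.001, 0.0]
force: [-0.3, -0.1, 0.5]
gripper_width: 0.034
grasp_force: 0.0
```

Call:
apply_moves:
  deltas:
    - [0, 0, 0, 0, 0, 0, -1]
    - [0, 0, 0, 0, 0, 0, -1]
    - [0, 0, 0, 0, 0, 0, -1]
    - [0, 0, 0, 0, 0, 0, -1]
    - [0, 0, 0, 0, 0, 0, -1]

```text
time_s: 11.68
eef_pos: [0.448, 0.0615, 0.0379]
tcp_rot: [0.997, 0.082, 0.001, 0.0]
force: [-1.4, 1.0, 5.9]
gripper_width: 0.0063
grasp_force: 60.6
```

```bash
python3 - <<'E'
from h import *
s=read_state();p=np.array(s['eef_pos']);print(p,s['gripper_width'],s['grasp_force'],s['force'])
piv=W([.080,0,.0515])
# physical grasp frame translation: eef frame origin as rigid point (offset fixed in tool frame)
r0=R.from_quat(s['tcp_rot']);ax=R.from_euler('z',A).apply([0,1,0])
for th in (.03,.06,.09,.12,.15,.18):
    Q=R.from_rotvec(ax*th); print(th,delta(piv+Q.apply(p-piv),Q*r0,p,r0))
P,dd=get_image('wrist')
E
```

```text
[0.44804039 0.06153447 0.03787871] 0.006275693423097499 60.55978059768677 [-1.42219306  1.00570817  5.89555942]
0.03 [-0.0008, 0.0, -0.011, 0.0, -0.0382, -0.0]
0.06 [-0.0013, 0.0, -0.0221, 0.0, -0.0764, -0.0]
0.09 [-0.0015, 0.0, -0.0332, 0.0, -0.1146, -0.0]
0.12 [-0.0014, 0.0, -0.0443, 0.0, -0.1528, -0.0]
0.15 [-0.0009, 0.0, -0.0553, 0.0, -0.191, -0.0]
0.18 [-0.0001, 0.0, -0.0664, 0.0, -0.2292, -0.0]
```

Call:
apply_moves:
  deltas:
    - [-0.0008, 0, -0.011, 0, -0.038, 0, -1]
    - [-0.0013, 0, -0.022, 0, -0.076, 0, -1]
    - [-0.0015, 0, -0.033, 0, -0.115, 0, -1]
    - [-0.0014, 0, -0.044, 0, -0.153, 0, -1]
    - [-0.001, 0, -0.055, 0, -0.191, 0, -1]
    - [0, 0, -0.066, 0, -0.229, 0, -1]
    - [0, 0, -0.066, 0, -0.229, 0, -1]
    - [0, 0, -0.066, 0, -0.229, 0, -1]

```text
time_s: 12.72
eef_pos: [0.4465, 0.0614, 0.0621]
tcp_rot: [0.992, 0.082, -0.09, 0.007]
force: [-0.4, 0.2, -5.0]
gripper_width: 0.0067
grasp_force: 59.0
```

```bash
cat >> h.py <<'E'
def tray(n=None):
    p,d=get_image('side')
    if n: save(cv2.resize(p[130:290,170:330],None,fx=3.5,fy=3.5),n)
    P=pts('side',d,np.ones(d.shape,bool));Pc=R.from_euler('z',-A).apply(P-C)
    hsv=cv2.cvtColor(p,cv2.COLOR_RGB2HSV)
    hs=hsv[d>0]
    m=(hs[:,1]<90)&(hs[:,2]>140)&(abs(Pc[:,0])<.11)&(abs(Pc[:,1])<.08)&(Pc[:,2]>.03)
    Q=Pc[m]
    for x in np.arange(-.08,.08,.02):
        q=Q[(Q[:,0]>x)&(Q[:,0]<x+.02)]
        if len(q): print(round(x+.01,2),len(q),np.round(np.percentile(q[:,2],[5,50,95]),3))
    b=(hs[:,0]>85)&(hs[:,0]<125)&(hs[:,1]>80)&(abs(Pc[:,0])<.11)&(abs(Pc[:,1])<.1)&(Pc[:,2]<.08)
    if b.sum(): print('blue',b.sum(),np.round(np.percentile(Pc[b],[5,50,95],0),3).tolist())
    s=read_state();print(s['eef_pos'],s['force'],s['grasp_force'],s['time_s'])
E
python3 -c "
from h import *
tray('peel.png')
for o in [1]:pass
"
```

```text
-0.07 77 [0.066 0.077 0.08 ]
-0.05 146 [0.055 0.062 0.074]
-0.03 210 [0.051 0.055 0.072]
-0.01 206 [0.046 0.051 0.067]
0.01 208 [0.043 0.047 0.063]
0.03 208 [0.039 0.044 0.06 ]
0.05 210 [0.037 0.041 0.056]
0.07 209 [0.043 0.049 0.053]
[0.446489   0.06143679 0.06223345] [-0.54430297 -0.75735062 -4.5793944 ] 58.95321249961853 12.775
```

View pics/peel.png

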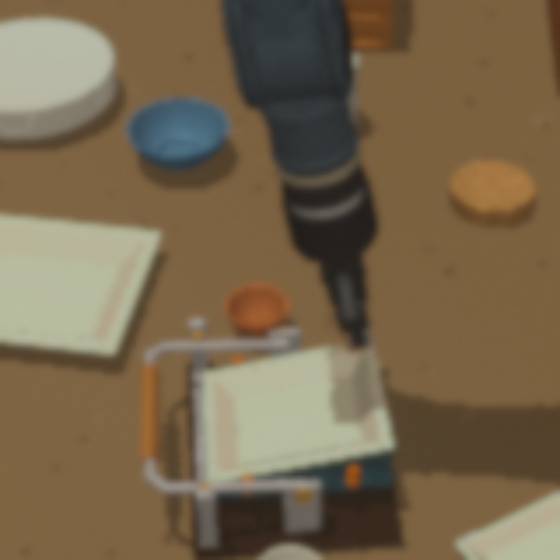

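The side picture shows the tray pivoted on its far edge. The tab end is about 26 mm up, the far rim is still at about 52 mm, the handle lies level at (150,410), and the blue stack is in place. I lift and then level.

```bash
python3 - <<'E'
from h import *
s=read_state();p=np.array(s['eef_pos'])
q=lambda dz:(p+[0,0,dz])
plan([(q(.01),tool(pitch=.18)),(q(.03),tool(pitch=.18)),(q(.06),tool(pitch=.18)),(q(.09),tool(pitch=.09)),(q(.11),tool(pitch=0.0)),(q(.12),tool(pitch=0))])
E
```

```text
[-0.0045, -0.0, -0.0246, -0.0001, 0.002, 0.0]
[-0.0135, -0.0, -0.0738, -0.0001, 0.002, 0.0]
[-0.0271, -0.0, -0.1475, -0.0001, 0.002, 0.0]
[-0.0406, -0.0, -0.2213, -0.0001, 0.1166, 0.0]
[-0.0497, -0.0, -0.2705, -0.0001, 0.2312, 0.0]
[-0.0542, -0.0, -0.2951, -0.0001, 0.2312, 0.0]
```

Call:
apply_moves:
  deltas:
    - [-0.002, 0, -0.012, 0, 0, 0, -1]
    - [-0.0045, 0, -0.025, 0, 0, 0, -1]
    - [-0.008, 0, -0.045, 0, 0, 0, -1]
    - [-0.0135, 0, -0.074, 0, 0, 0, -1]
    - [-0.02, 0, -0.11, 0, 0, 0, -1]
    - [-0.027, 0, -0.148, 0, 0.03, 0, -1]
    - [-0.034, 0, -0.185, 0, 0.07, 0, -1]
    - [-0.04, 0, -0.22, 0, 0.12, 0, -1]
    - [-0.048, 0, -0.26, 0, 0.18, 0, -1]
    - [-0.054, 0, -0.295, 0, 0.23, 0, -1]

```text
time_s: 14.02
eef_pos: [0.4471, 0.0615, 0.1851]
tcp_rot: [0.997, 0.082, 0.002, -0.0]
force: [0.1, -0.0, -2.1]
gripper_width: 0.0066
grasp_force: 59.4
```

Call:
apply_moves:
  deltas:
    - [0, 0, 0, 0, 0, 0, -1]
    - [0, 0, -0.02, 0, 0, 0, -1]
    - [0, 0, -0.04, 0, 0, 0, -1]
    - [0, 0, -0.04, 0, 0, 0, -1]
    - [0, 0, -0.04, 0, 0, 0, -1]
    - [0, 0, -0.04, 0, 0, 0, -1]

```text
time_s: 14.78
eef_pos: [0.4471, 0.0615, 0.1988]
tcp_rot: [0.997, 0.082, -0.0, -0.0]
force: [-0.4, -0.5, -1.9]
gripper_width: 0.0068
grasp_force: 59.4
```

```bash
python3 -c "
from h import *
tray('end.png');hand()
"
```

```text
-0.07 161 [0.204 0.212 0.215]
-0.05 220 [0.196 0.2   0.214]
-0.03 220 [0.195 0.199 0.214]
-0.01 220 [0.195 0.199 0.214]
0.01 216 [0.195 0.198 0.214]
0.03 219 [0.195 0.198 0.214]
0.05 220 [0.195 0.199 0.214]
0.07 225 [0.202 0.211 0.215]
blue 748 [[-0.053, -0.057, 0.027], [0.023, -0.01, 0.034], [0.071, 0.049, 0.046]]
[0.44705459 0.06151732 0.1988066 ] [-0.10117516 -0.56928806 -2.15711214] 59.44654583930969 14.825
grip 0.65 [0.621 0.184 0.073] caddy [0.124 0.037 0.073] [[0.516, 0.05, 0.061], [0.639, 0.231, 0.078]]
tcp caddy [-0.068 -0.056  0.199] [-0.51067136 -0.79867585 -1.82039277]
```

View pics/end.png

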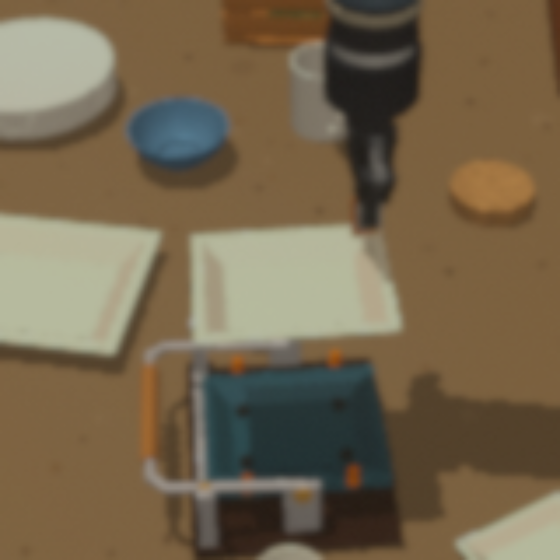

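The tray hangs level with its rim at 214 mm. The blue stack is flat in place at (290,430), and the handle is home at (150,410).

```bash
python3 -c "
from plant import *
print(sign_off())"
```

```text
the job is handed in; nothing more can be done
None
```

I handed the job in with the handle home and the cream tray held level by its tab about 16 cm above where it was, with the blue stack flat in place; I judged this from the cameras, and sign-off returned no verdict.

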